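# Present a microscope objective to the inspection camera

### The arm

A 6-joint arm with a two-finger parallel gripper is mounted at the origin on the work surface. World frame = base frame: x ahead of the robot, y to its left, z up, the work surface at z = 0. Lengths are in m, angles in rad, forces in N, time in s.
With the tool pointing down it reaches from about 0.375 to 0.9 m from the base axis. Payload 3.1 kg.
Tool frame: the origin (TCP) lies on the centre line of the jaws, within the pads' length; the fingertips stand 8 mm ahead of it and the grasp point (between the pads) lies 11 mm behind it; z points along the fingers, y is the line along which they close (so a half turn about z gives the same grasp; the last joint's range is limited). The gripper opens to 85 mm and grips with 20 to 120 N. Pads are 22 mm wide; open, the fingers measure 114 mm over their backs; the gripper's body (76 mm by 85 mm) begins 54 mm behind the grasp point. The pads swing forward as they close: fully open they stand 13 mm farther back than shut.
Start: joints at [1.107, 0.527, 1.433, -0, 1.181, -0.178], TCP at [0.176, 0.6, 0.239] pointing down, gripper open.
Joint ranges: [-3.08, 3.08], [-0.75, 2.2], [0.22, 2.44], [-1.43, 4.57], [0, 2.65], [-2.85, 2.85]. Speed limits (rad/s): [2.79, 2.79, 3.14, 3.14, 3.14, 3.14].

### API

Orientations are given as a unit quaternion [x, y, z, w].
In Python, from station import * gives the robot as it stands.
- The arm moves only by the tool play_rows, never from a script. Its argument "rows" is a list of rows, each a list of 3 entries, a list of its own where there are three numbers: the turn, a rotation vector about the tool's x, y, z in degrees, then the shift along the tool's x, y, z in mm, then the closure, from 0 (fully open) to 1 (shut). In form: [[[ax, ay, az], [dx, dy, dz], jaw], ...]. A call has 1 to 12 rows; each row shifts and turns the commanded pose from where the row before left it, along the tool's axes as they then stand; what a row does not reach is not made up. A row lasts 1/12 s, in which the tool goes at most 41.7 mm and 7.16 degrees, less where a joint would pass 70% of its speed; a pose out of reach is approached as far as the arm can. A call with a gripper value outside its range is refused whole. The fingers move at their own pace and stop on an object; "grip_force" is the grip in N (left out, the last holds). Time passes only in rows, so rows that do not move let the fingers close. It gives the time, the measured TCP pose, the force, the opening and the grip force at its end, in the units of the state.
- sense(): the state, without advancing time (a new reading comes with each control period).
- snapshot(name): name is "scene" or "top" or "wrist"; returns (picture, depth): 400x640x3 uint8, red, green, blue; 400x640 float32, m along the optical axis (not along the pixel's ray), 0 where there is no reading.
- get_calibration(name): a dict with "vfov" (degrees; the focal length in pixels is half the picture's height over the tangent of half this angle, whatever the lens; pixels are square), "cx", "cy" (the principal point, pixels), "k1" (the pictures are not rectified: a ray, as slopes to the right and down, at radius r is drawn at 1 + k1 r^2 times it, then the intrinsics apply), "xyz" and "attitude" of the camera in the world. Camera axes: x right, y down, z forward; pixel columns grow to the right and rows downward; lengths in m; the calibration is good to about 2 mm. A picture is of the moment at which its call begins: read the wrist's pose just before it. get_calibration takes no time and is no camera call; for the wrist camera it gives the pose at the moment of the call.
- sign_off(): hands the job in; it is judged then, once.
The state is a dict: "t": time; "q": joint angles; "qd": joint speeds; "tau": joint torques, N m; "tcp_pos": TCP position; "tool_rot": TCP orientation; "force": force on the tool from outside, world axes, zero at the start; "ft_torque": the same for the moment, N m; "finger_gap": opening from 0.0 (shut) to 1.0 (fully open); "gripper_force": force on a finger pad.
Only numpy, scipy, OpenCV 4.12 (cv2) and the standard library are available. Lean on these libraries where they do the work, as an engineer would, in place of code of your own. Each camera call takes 0.05 s, during which the arm holds its last target. There are 200 camera calls.

### The job

Take the longest of the four microscope objectives out of the rest and hold it up in the air for the tilted inspection camera: nose towards the camera and in line with its line of sight, front lens centred 60 mm in front of the camera's lens glass. Finish while still holding it there, still and without touching the camera; do not put it down or let go. Leave the other objectives in their wells, the camera's setting as it is, and everything else on the bench where it stands.

Things in the scene. Friction and masses are not known exactly. Their poses are not given: they have to be found in the camera images.
- obj_long_mid (a point): The longest of the four microscope objectives standing in the rest, the one to present: the middle of its axis, 32 mm above its front-lens (nose) end. Total length 64 mm; the next longest is 14 mm shorter. It stands nose down; its z axis runs from the nose to the threaded end (up at the start). About 0.11 kg.
- obj_long_nose (a point): The centre of the long objective's front lens, at the nose end of its axis (32 mm from obj_long_mid).
- obj_long: The long objective itself; origin at the centre of its nose end, z axis from nose to thread. From the nose: taper from 13 to 22.4 mm diameter over 10 mm, black barrel of 22.4 mm diameter up to 42 mm, bright knurled collar of 26 mm diameter from 42 to 59 mm, brass thread of 20 mm diameter from 59 to 64 mm.
- obj_a_mid (a point): A shorter objective of the same make, 50 mm long, also nose down in the rest: its middle (25 mm above its nose). Stays in the rest.
- obj_b_mid (a point): A shorter objective, 44 mm long, nose down in the rest: its middle (22 mm above its nose). Stays in the rest.
- obj_c_mid (a point): The shortest objective, 36 mm long, nose down in the rest: its middle (18 mm above its nose). Stays in the rest.
- rest: The objective rest: grey block 70 (its x) by 224 (its y) by 25 mm high, fixed to the bench, origin at the centre of its underside. Four wells in a row along its y at -81, -27, 27, 81 mm, 24.5 mm in diameter, 20 mm deep. An objective stands nose down on the floor of each well (5 mm above the bench), in any order: the longest stands highest, its top 69 mm above the bench. They lift straight out.
- camera: Base of the inspection camera: white plate 150 x 120 x 18 mm with two uprights (yoke) 90 mm apart, fixed to the bench; origin under the plate, 50 mm in front of (along its -x) the tilt axis, which runs along its y, 85 mm above the bench.
- camera_tilt (a joint): Tilt of the camera head in its yoke, rad: 0 = the lens looks straight up, growing = the lens leans towards the base's -x side (roughly towards the robot). A stiff hinge that stays where it is; set between 0.30 and 0.65 and not to be changed.
- lens (a point): Centre of the front glass of the inspection camera's lens (head: black box 60 x 70 x 50 mm with a lens tube of 44 mm diameter and an aluminium ring of 52 mm diameter). Its z axis is the camera's line of sight, pointing out of the lens. It lies on the line of sight 52 mm from the tilt axis.
- view_point (a point): The point on the camera's line of sight 60 mm out from the lens glass, in free air: where the front lens of the objective is to be. Its z axis is the line of sight, pointing away from the camera.
- oil_bottle: Bystander: small amber bottle with white cap, 28 mm diameter, 65 mm high, standing; origin at its underside.
- eyepiece: Bystander: an eyepiece standing on its tube, 32 mm diameter, 44 mm high; origin at its underside.
- phone: Bystander: black phone lying flat, 155 x 76 x 9 mm; origin at its underside.
- dish: Bystander: shallow glass dish, 70 mm diameter, 16 mm high; origin at its underside.
- screwdriver: Bystander: screwdriver 160 mm long, lying; origin at its underside.
- mug: Bystander: white mug, 80 mm diameter, 90 mm high, handle at its side; origin at its underside.
Mind the look-alikes: they are no part of the job. Leave any green or purple look-alike of the camera alone.

How it is judged:
By the outcome, as a careful person would: the job done as asked, in the order asked, and still so for the second after the job is handed in, while the arm keeps its last pose, push and grip.
It also fails if it takes over 40 s, if anything falls off the work surface, if the arm or the gripper's body presses on something with over 40 N, if the wrist force passes 120 N, or if a joint passes its speed limit or range.

## Working session

There is one attempt and no reset: what is moved stays moved. The work goes in short steps, Python scripts to look and compute and a tool call to move; the robot and the scene stay as the last step left them, time stands still between calls to the robot, and variables do not carry over. Pictures are saved under pics/ and viewed, at most 10 in all, crops included, and the job is handed in when it is done.

Besides the shell and the picture viewer there is one more tool, called after ">>>" as name(argument=value, ...), one argument or row to a line, values as JSON. play_rows: Moves the arm, as the interface text tells. Its arguments: {"type":"object","properties":{"rows":{"type":"array","items":{"type":"array"}},"grip_force":{"type":"number"}},"required":["rows"]}

```bash
mkdir -p pics; cat > h.py <<'E'
from station import *
import numpy as np, cv2
from scipy.spatial.transform import Rotation as R
def cal(n):
    c=get_calibration(n); a=np.array(c["attitude"],float)
    c["R"]=a if a.shape==(3,3) else R.from_quat(a).as_matrix()
    c["f"]=200/np.tan(np.radians(c["vfov"])/2); c["p"]=np.array(c["xyz"]); return c
def rays(c,uv):
    d=(np.atleast_2d(uv)-[c["cx"],c["cy"]])/c["f"]; s=d.copy()
    for _ in range(20): s=d/(1+c["k1"]*(s**2).sum(1,keepdims=True))
    return np.c_[s,np.ones(len(s))]
def pts(c,uv,z): return c["p"]+(rays(c,uv)*np.reshape(z,(-1,1)))@c["R"].T
def plane(c,uv,h):
    d=rays(c,uv)@c["R"].T; return c["p"]+d*((h-c["p"][2])/d[:,2:])
def cloud(c,dep):
    v,u=np.mgrid[0:400,0:640]; return pts(c,np.c_[u.ravel(),v.ravel()],dep.ravel()).reshape(400,640,3)
def take(n,save):
    c=cal(n); im,d=snapshot(n); cv2.imwrite("pics/%s.png"%save,im[:,:,::-1]); np.savez("pics/%s.npz"%save,im=im,d=d); return c,im,d
E
python3 - <<'E'
from h import *
print(get_calibration("scene"))
for n in("scene","top","wrist"):
    c,im,d=take(n,n+"0"); print(n,c["xyz"],(d>0).mean())
print(sense())
E
```

```text
{'vfov': 45.70790672633629, 'cx': 317.090398568941, 'cy': 195.17509086840263, 'k1': -0.05103952147798356, 'xyz': array([1.35476622, 0.24181298, 1.02352784]), 'attitude': array([ 0.55959211,  0.73434246, -0.30171445, -0.23783653])}
scene [1.35476622 0.24181298 1.02352784] 0.99587890625
top [ 0.42411041 -0.01125828  1.30050615] 0.99605078125
wrist [0.10460933 0.62044042 0.37324459] 0.99590625
{'t': 0.15, 'q': array([ 1.10749279e+00,  5.28230102e-01,  1.43361243e+00, -9.53446848e-06,
        1.18138556e+00, -1.78492105e-01]), 'qd': array([-0.00042021, -0.00184037, -0.00419042, -0.00122751, -0.00130781,
       -0.00225013]), 'tau': array([ 6.44394877e-04, -4.42745519e+01, -1.78275025e+01, -1.89569196e-04,
        5.55925188e-03, -1.24231480e-05]), 'tcp_pos': array([0.17533817, 0.59934697, 0.23857083]), 'tool_rot': array([ 1.41923044e-01,  9.89877356e-01, -7.77366751e-04, -2.53739908e-04]), 'force': array([ 0.0161984 , -0.04479314,  0.11776469]), 'ft_torque': array([-0.02342434, -0.00936835,  0.02523352]), 'gripper_force': 0.0, 'finger_gap': 1.0032409170694587}
```

View pics/scene0.png

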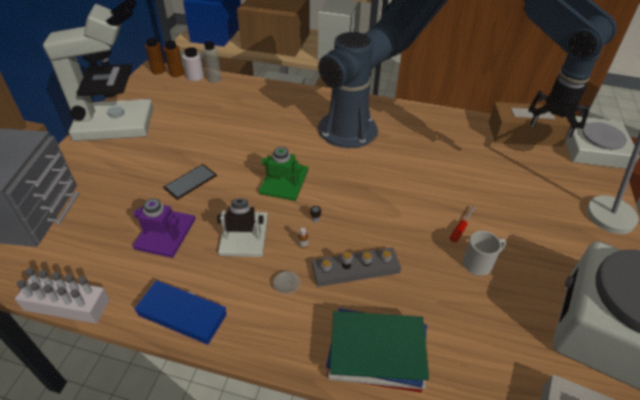

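View pics/top0.png

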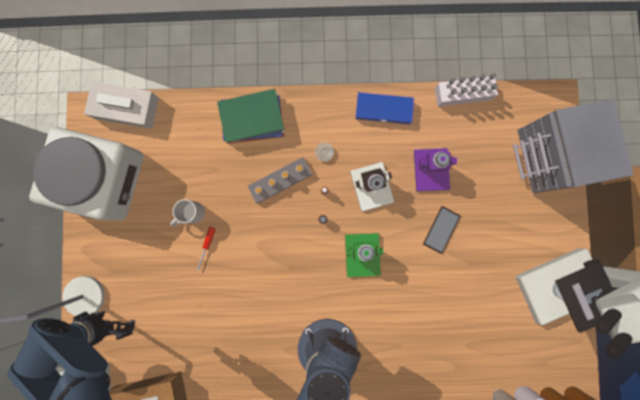

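The top view shows the white camera near (373,187), the rest near (281,180) with its four objectives, and the green and purple look-alikes at (363,255) and (434,169). Next I'll measure from the depth.

```bash
python3 - <<'E'
from h import *
for n in("top","scene"):
    z=np.load("pics/%s0.npz"%n); c=cal(n); im=z["im"].astype(int); P=cloud(c,z["d"])
    x,y,h=P[...,0],P[...,1],P[...,2]
    print(n,"table z",np.median(h[(abs(x-.45)<.1)&(abs(y-.3)<.05)]))
    uv=(281,180) if n=="top" else (356,265)
    cen=P[uv[1],uv[0]]; print("rest seed",cen)
    near=np.hypot(x-cen[0],y-cen[1])<.14
    if n=="top":
        m=near&(h>.012)
        m=cv2.connectedComponents(m.astype(np.uint8))[1]; m=m==m[uv[1],uv[0]]
        r=cv2.minAreaRect(P[m][:,:2].astype(np.float32)*1000); print("rest rect",r)
    k,l,s,ce=cv2.connectedComponentsWithStats((near&(h>.033)).astype(np.uint8))
    for i in range(1,k):
        q=P[l==i]
        if len(q)>4: 
            t=q[q[:,2]>q[:,2].max()-.008]; print(ce[i].round(),len(q),"zmax",q[:,2].max().round(4),"top c",t.mean(0).round(4))
    uv=(376,182) if n=="top" else (240,205)
    cen=P[uv[1],uv[0]]; print("cam seed",cen)
    near=np.hypot(x-cen[0],y-cen[1])<.13
    m=near&(h>.01)&(h<.03); print("plate rect",cv2.minAreaRect(P[m][:,:2].astype(np.float32)*1000),m.sum())
    m=near&(h>.1); print("head",P[m].mean(0),P[m].max(0),m.sum())
    v0=uv[1]-40;u0=uv[0]-50
    cv2.imwrite("pics/c_%s.png"%n,cv2.resize(z["im"][v0:v0+90,u0:u0+100,::-1],None,fx=6,fy=6,interpolation=2))
a=cv2.imread("pics/c_top.png");b=cv2.imread("pics/c_scene.png");cv2.imwrite("pics/cc.png",cv2.resize(np.hstack([a,b]),(800,360)))
E
```

```text
top table z 6.133046997947034e-05
rest seed [0.59273803 0.14664642 0.02883052]
rest rect ((596.0932006835938, 152.21055603027344), (71.37152099609375, 224.4831085205078), 26.54315948486328)
[300. 168.] 44 zmax 0.0547 top c [0.6314 0.0798 0.0497]
[286. 174.] 52 zmax 0.0752 top c [0.6076 0.1288 0.0698]
[272. 182.] 46 zmax 0.0599 top c [0.583  0.1765 0.0555]
[259. 190.] 49 zmax 0.0505 top c [0.5588 0.223  0.047 ]
cam seed [ 0.56387766 -0.17232531  0.1405063 ]
plate rect ((565.8047485351562, -175.45809936523438), (150.39198303222656, 121.06997680664062), 14.276337623596191) 885
head [ 0.57517591 -0.17084228  0.12012137] [ 0.61206883 -0.12430162  0.14235225] 416
scene table z -0.00171262557357732
rest seed [0.60107258 0.15580918 0.02213548]
[385. 256.] 80 zmax 0.0511 top c [0.562  0.2252 0.0458]
[347. 259.] 125 zmax 0.07 top c [0.6114 0.1323 0.0661]
[367. 258.] 96 zmax 0.0573 top c [0.5875 0.1806 0.0527]
[326. 265.] 85 zmax 0.0518 top c [0.635  0.0844 0.0463]
cam seed [ 0.5826285  -0.16232148  0.14010246]
plate rect ((568.8444213867188, -171.17791748046875), (153.3959197998047, 121.29456329345703), 14.39772891998291) 1033
head [ 0.58621118 -0.16481348  0.11761889] [ 0.61425833 -0.11747975  0.14075309] 556
```

View pics/cc.png

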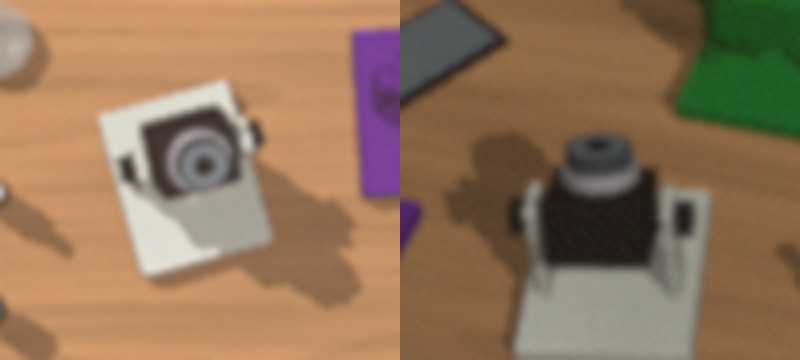

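The crop shows the white plate, with the head leaning towards the robot and its lens facing up. The long objective is at about (0.608, 0.130). I'll turn the gripper across the row and hover above it.

>>> play_rows(
  rows=[
    [[0, 0, 5.9], [0, 0, 0], 0],
    [[0, 0, 5.9], [0, 0, 0], 0],
    [[0, 0, 5.9], [0, 0, 0], 0],
    [[0, 0, 5.9], [0, 0, 0], 0],
    [[0, 0, 5.9], [0, 0, 0], 0],
    [[0, 0, 5.9], [0, 0, 0], 0],
    [[0, 0, 5.9], [0, 0, 0], 0],
    [[0, 0, 5.9], [0, 0, 0], 0],
    [[0, 0, 0], [-34, 10, 2], 0],
    [[0, 0, 0], [-34, 10, 2], 0],
    [[0, 0, 0], [-34, 10, 2], 0],
    [[0, 0, 0], [-34, 10, 2], 0],
  ],
)

```text
t: 1.15
tcp_pos: [0.2724, 0.4947, 0.2309]
tool_rot: [0.526, 0.851, -0.0, 0.0]
force: [1.0, 0.1, 0.5]
finger_gap: 0.999
gripper_force: 0.0
```

>>> play_rows(
  rows=[
    [[0, 0, 0], [-34, 10, 2], 0],
    [[0, 0, 0], [-34, 10, 2], 0],
    [[0, 0, 0], [-34, 10, 2], 0],
    [[0, 0, 0], [-34, 10, 2], 0],
    [[0, 0, 0], [-34, 10, 2], 0],
    [[0, 0, 0], [-34, 10, 2], 0],
    [[0, 0, 0], [-34, 10, 2], 0],
    [[0, 0, 0], [-34, 10, 2], 0],
    [[0, 0, 0], [-34, 10, 2], 0],
    [[0, 0, 0], [-34, 10, 2], 0],
    [[0, 0, 0], [-34, 10, 2], 0],
    [[0, 0, 0], [-34, 10, 2], 0],
  ],
)

```text
t: 2.15
tcp_pos: [0.5621, 0.1827, 0.207]
tool_rot: [0.526, 0.85, -0.0, -0.0]
force: [0.8, 1.0, 0.2]
finger_gap: 0.998
gripper_force: 0.0
```

>>> play_rows(
  rows=[
    [[0, 0, 0], [-34, 10, 2], 0],
    [[0, 0, 0], [-34, 9, 2], 0],
    [[0, 0, 0], [0, 0, 0], 0],
    [[0, 0, 0], [0, 0, 0], 0],
  ],
)

```text
t: 2.48
tcp_pos: [0.6096, 0.13, 0.2026]
tool_rot: [0.528, 0.849, -0.0, -0.0]
force: [-0.3, 2.0, -0.3]
finger_gap: 0.998
gripper_force: 0.0
```

```bash
python3 - <<'E'
from h import *
s=sense(); M=R.from_quat(s["tool_rot"]).as_matrix()
c,im,d=take("wrist","w1"); print(s["tcp_pos"],s["q"],M,c["p"],"cam in tool",M.T@(c["p"]-s["tcp_pos"]))
P=cloud(c,d);h=P[...,2]; near=np.hypot(P[...,0]-.596,P[...,1]-.152)<.13
k,l,st,ce=cv2.connectedComponentsWithStats((near&(h>.033)&(h<.09)).astype(np.uint8))
for i in range(1,k):
    if st[i,4]<60: continue
    q=P[l==i]; zm=np.percentile(q[:,2],98); m=(l==i)&(abs(h-zm)<.004)
    cc,r=cv2.minEnclosingCircle(P[m][:,:2].astype(np.float32)); print(ce[i].round(),st[i],zm,P[m].mean(0),cc,r)
E
```

```text
[0.60960215 0.13002947 0.20259235] [ 3.10605738e-02  5.66959124e-01  1.47311350e+00  1.36685653e-04
  1.10223174e+00 -4.27757290e-01] [[-4.42833012e-01  8.96603821e-01 -7.15152072e-04]
 [ 8.96604014e-01  4.42833187e-01  9.97919959e-05]
 [ 4.06166956e-04 -5.97017028e-04 -9.99999739e-01]] [0.57656969 0.19580221 0.33741049] cam in tool [ 0.07365472 -0.00057117 -0.13478792]
[323.  44.] [307  26  34  38 950] 0.04848634676410648 [0.55809883 0.22671677 0.04716474] (0.5581352710723877, 0.22651879489421844) 0.01019288506358862
[324. 115.] [309  98  32  35 851] 0.056421461104722126 [0.58255137 0.17904312 0.05521347] (0.5832055807113647, 0.1791762411594391) 0.010507176630198956
[324. 184.] [308 165  34  37 936] 0.07034423666804893 [0.60644215 0.13084742 0.06917908] (0.6065210103988647, 0.13057605922222137) 0.01014901977032423
[325. 237.] [310 221  30  32 730] 0.05042389970809274 [0.63049384 0.08263669 0.04915954] (0.630817711353302, 0.0823979601264) 0.010352756828069687
```

View pics/w1.png

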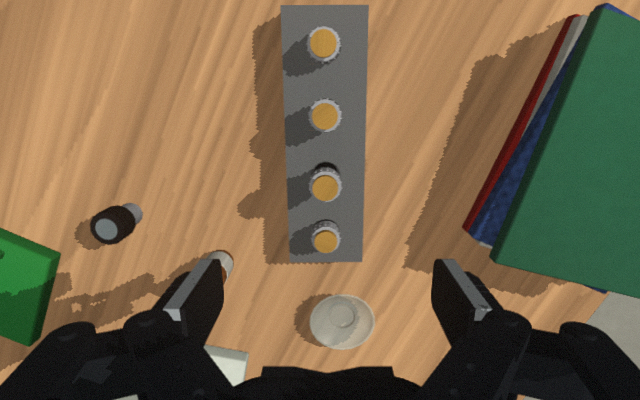

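The wrist view shows the long objective's top at (324,184), standing 69 mm high. The bottle at (225,263) is clear of the fingers, so I'm going down to grasp.

>>> play_rows(
  rows=[
    [[0, 0, 0], [1.5, -2, 25], 0],
    [[0, 0, 0], [0, 0, 30], 0],
    [[0, 0, 0], [0, 0, 30], 0],
    [[0, 0, 0], [0, 0, 25], 0],
    [[0, 0, 0], [0, 0, 20], 0],
    [[0, 0, 0], [0, 0, 15], 0],
    [[0, 0, 0], [0, 0, 10], 0],
    [[0, 0, 0], [0, 0, 3], 0],
    [[0, 0, 0], [0, 0, 0], 0],
    [[0, 0, 0], [0, 0, 0], 0],
  ],
)

```text
t: 3.37
tcp_pos: [0.6065, 0.1329, 0.0462]
tool_rot: [0.526, 0.85, 0.0, 0.0]
force: [0.3, 0.5, 0.4]
finger_gap: 1.001
gripper_force: 0.0
```

>>> play_rows(
  rows=[
    [[0, 0, 0], [0, 0, 0], 0.4],
    [[0, 0, 0], [0, 0, 0], 0.6],
    [[0, 0, 0], [0, 0, 0], 0.7],
    [[0, 0, 0], [0, 0, 0], 0.8],
    [[0, 0, 0], [0, 0, 0], 1],
    [[0, 0, 0], [0, 0, 0], 1],
    [[0, 0, 0], [0, 0, 0], 1],
    [[0, 0, 0], [0, 0, 0], 1],
    [[0, 0, 0], [0, 0, 0], 1],
    [[0, 0, 0], [0, 0, 0], 1],
  ],
  grip_force=40,
)

```text
t: 4.2
tcp_pos: [0.6065, 0.1322, 0.0459]
tool_rot: [0.526, 0.85, 0.0, 0.0]
force: [0.1, -0.7, 6.1]
finger_gap: 0.286
gripper_force: 39.3
```

>>> play_rows(
  rows=[
    [[0, 0, 0], [0, 0, -5], 1],
    [[0, 0, 0], [0, 0, -10], 1],
    [[0, 0, 0], [0, 0, -20], 1],
    [[0, 0, 0], [0, 0, -25], 1],
    [[0, 0, 0], [0, 0, -30], 1],
    [[0, 0, 0], [0, 0, -30], 1],
    [[0, 0, 0], [0, 0, -30], 1],
    [[0, 0, 0], [0, 0, -30], 1],
    [[0, 0, 0], [0, 0, -30], 1],
    [[0, 0, 0], [0, 0, -10], 1],
    [[0, 0, 0], [0, 0, 0], 1],
    [[0, 0, 0], [0, 0, 0], 1],
  ],
  grip_force=60,
)

```text
t: 5.2
tcp_pos: [0.6056, 0.1323, 0.2649]
tool_rot: [0.526, 0.85, -0.0, -0.0]
force: [-0.0, -0.2, -1.9]
finger_gap: 0.28
gripper_force: 59.0
```

```bash
python3 - <<'E'
from h import *
s=sense(); print(s["tcp_pos"],s["finger_gap"],s["force"],s["q"])
c,im,d=take("wrist","w2")
P=cloud(c,d); M=R.from_quat(s["tool_rot"]).as_matrix(); T=(P-s["tcp_pos"])@M
np.set_printoptions(precision=4,suppress=True)
# held objective in tool frame
m=(abs(T[...,0])<.03)&(abs(T[...,1])<.02)&(abs(T[...,2])<.08)&(d>0)
v,u=np.where(m); print(m.sum(),u.min(),u.max(),v.min(),v.max())
for a in np.arange(-.04,.065,.005):
    q=T[m&(abs(T[...,2]-a)<.0025)]
    if len(q): print(a,len(q),q.min(0),q.max(0))
c2,i2,d2=take("scene","s2"); t2,i3,d3=take("top","t2")
cv2.imwrite("pics/w2c.png",np.hstack([cv2.resize(im[150:400,220:420,::-1],(400,500)),cv2.resize(i2[160:260,310:390,::-1],(400,500))]))
E
```

```text
[0.60561127 0.13229246 0.26489837] 0.2803330168461811 [-0.03023492 -0.21776264 -1.94238002] [ 3.50278652e-02  4.94152678e-01  1.41683864e+00  8.73701596e-06
  1.23124909e+00 -4.27176808e-01]
19533 228 432 227 399
-0.04 593 [-0.0081 -0.0199 -0.0425] [ 0.0149  0.02   -0.0375]
-0.035 451 [-0.0081 -0.02   -0.0375] [ 0.0152  0.0199 -0.0325]
-0.030000000000000006 1020 [-0.0105 -0.0197 -0.0325] [ 0.0131  0.0197 -0.0275]
-0.02500000000000001 2284 [-0.0116 -0.0189 -0.0275] [ 0.0126  0.0193 -0.0225]
-0.02000000000000001 1610 [-0.0119 -0.019  -0.0225] [ 0.0124  0.02   -0.0175]
-0.015000000000000013 806 [-0.01   -0.0189 -0.0175] [ 0.0126  0.02   -0.0125]
-0.010000000000000016 613 [-0.01   -0.0189 -0.0125] [ 0.0126  0.02   -0.0075]
-0.005000000000000018 502 [ 0.0027 -0.019  -0.0075] [ 0.0125  0.0199 -0.0025]
-2.0816681711721685e-17 261 [ 0.0021 -0.0188 -0.0025] [0.0123 0.0197 0.0025]
0.004999999999999977 248 [-0.0001 -0.0189  0.0025] [0.0119 0.0181 0.0075]
0.009999999999999974 214 [-0.0005 -0.0125  0.0075] [0.0098 0.0114 0.0125]
0.014999999999999972 186 [-0.001  -0.0117  0.0125] [0.01   0.0103 0.0174]
0.01999999999999997 175 [-0.0017 -0.0119  0.0175] [0.0099 0.0105 0.0225]
0.024999999999999974 170 [-0.0013 -0.0118  0.0225] [0.0098 0.0104 0.0275]
0.029999999999999964 98 [-0.0001 -0.0115  0.0276] [0.0099 0.01   0.0316]
```

View pics/w2c.png

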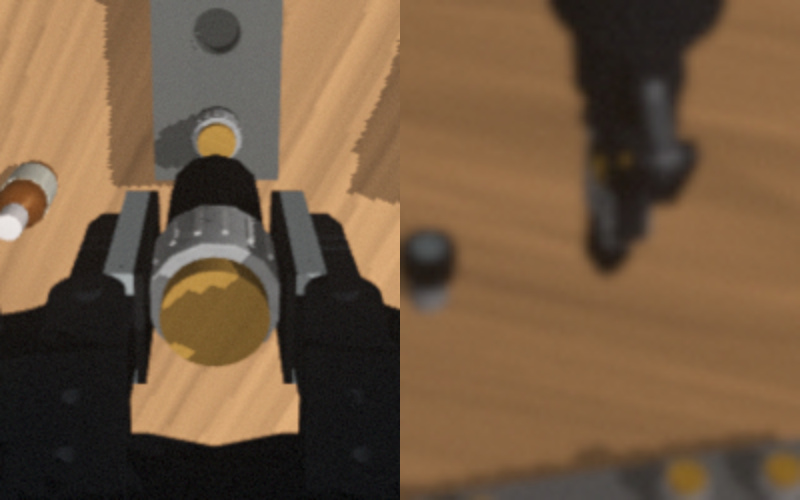

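The objective is held straight, and the barrel axis is close to the pad centre line. I'm moving to a viewing pose near the camera and will measure the lens and the held objective with the same wrist camera.

>>> play_rows(
  rows=[
    [[0, 0, 0], [-15, -8, -4], 1],
    [[0, 0, 0], [-30, -17, -4], 1],
    [[0, 0, 0], [-30, -17, -4], 1],
    [[0, 0, 0], [-30, -17, -4], 1],
    [[0, 0, 0], [-30, -17, -4], 1],
    [[0, 0, 0], [-30, -17, -4], 1],
    [[0, 0, 0], [-30, -17, -4], 1],
    [[0, 0, 0], [-30, -17, -4], 1],
    [[0, 0, 0], [-30, -17, -3], 1],
    [[0, 0, 0], [-30, -17, 0], 1],
    [[0, 0, 0], [-20, -7, 0], 1],
    [[0, 0, 0], [0, 0, 0], 1],
  ],
)

```text
t: 6.35
tcp_pos: [0.5914, -0.2207, 0.2979]
tool_rot: [0.529, 0.849, -0.001, -0.001]
force: [0.8, 0.4, -0.6]
finger_gap: 0.281
gripper_force: 59.0
```

>>> play_rows(
  rows=[
    [[0, 0, 0], [0, 0, 0], 1],
    [[0, 0, 0], [0, 0, 0], 1],
  ],
)

```text
t: 6.52
tcp_pos: [0.5911, -0.2147, 0.2985]
tool_rot: [0.526, 0.85, 0.0, -0.002]
force: [-0.1, 0.4, -0.3]
finger_gap: 0.284
gripper_force: 59.0
```

```bash
python3 - <<'E'
from h import *
np.set_printoptions(precision=4,suppress=True)
s=sense(); M=R.from_quat(s["tool_rot"]).as_matrix(); print(s["tcp_pos"],s["q"],s["finger_gap"],M)
c,im,d=take("wrist","w3"); P=cloud(c,d); T=(P-s["tcp_pos"])@M; I=im.astype(int)
brass=(I[...,0]-I[...,2]>50)&(abs(T[...,0])<.013)&(abs(T[...,1])<.013)&(T[...,2]<0)
print("brass z",np.percentile(T[brass][:,2],[5,25,50,75,95]),brass.sum(),T[brass].mean(0))
h=P[...,2]; near=(abs(P[...,0]-.57)<.13)&(abs(P[...,1]+.17)<.12)&(T[...,2]>.05)
white=(I.min(2)>120)&near&(h>.01)&(h<.03); print("plate",cv2.minAreaRect(P[white][:,:2].astype(np.float32)*1000),h[white].mean())
for n,D,C in(("wrist",P,near),):
    m=C&(h>.12); print("head",P[m].mean(0),P[m].min(0),P[m].max(0),m.sum())
E
```

```text
[ 0.5911 -0.2147  0.2985] [-0.5261  0.477   1.3491  0.0007  1.3194 -0.9884] 0.28431846999518195 [[-0.4458  0.8951 -0.0031]
 [ 0.8951  0.4458  0.0025]
 [ 0.0037 -0.0016 -1.    ]]
brass z [-0.0242 -0.0235 -0.0231 -0.0227 -0.0216] 2241 [-0.0006 -0.0005 -0.0234]
plate ((564.4544677734375, -172.4042510986328), (149.4083709716797, 119.10328674316406), 13.999473571777344) 0.018087589596491795
head [ 0.5662 -0.1711  0.1329] [ 0.5412 -0.1983  0.1202] [ 0.592  -0.1465  0.1426] 2816
```

View pics/w3.png

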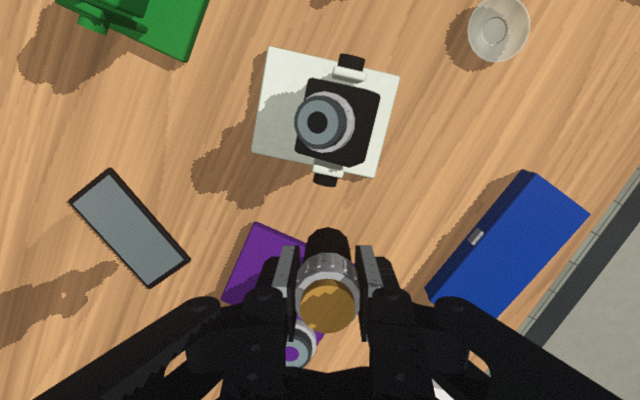

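The view shows the camera lens face at (318,121), with a grey disc, white ring and dark pupil. The objective is clear at the bottom, so I'll fit the lens face plane and centre.

```bash
cat > lens.py <<'E'
from h import *
np.set_printoptions(precision=4,suppress=True)
def fit(P,I,near):
    yaw=np.radians(14.2); ex=np.array([np.cos(yaw),np.sin(yaw),0]); ey=np.array([-ex[1],ex[0],0])
    h=P[...,2]; m=near&(h>.112)&(I.min(2)>45)
    Q=P[m]; rng=np.random.default_rng(0); best=None   # RANSAC plane
    for _ in range(500):
        a=Q[rng.choice(len(Q),3,False)]; n=np.cross(a[1]-a[0],a[2]-a[0]); L=np.linalg.norm(n)
        if L<1e-5: continue
        n/=L; k=abs((Q-a[0])@n)<.0015
        if best is None or k.sum()>best.sum(): best=k
    q=Q[best]; o=q.mean(0); n=np.linalg.svd(q-o)[2][2]; n*=np.sign(n[2])
    return m,q,o,n,ex,ey
E
python3 - <<'E'
from lens import *
for n,f,seed in(("wrist","w3",(318,121)),("top","t2",(376,182)),("scene","s2",(240,203))):
    z=np.load("pics/%s.npz"%f); c=cal(n); I=z["im"].astype(int); P=cloud(c,z["d"])
    near=(np.hypot(P[...,0]-.566,P[...,1]+.171)<.05)
    m,q,o,nn,ex,ey=fit(P,I,near)
    e1=np.cross([0,1.,0],nn);e1/=np.linalg.norm(e1);e2=np.cross(nn,e1)
    ab=np.c_[(q-o)@e1,(q-o)@e2].astype(np.float32); cc,r=cv2.minEnclosingCircle(ab)
    print(n,m.sum(),len(q),"o",o,"n",nn,"tilt",np.arccos(nn[2]),"yaw",np.degrees(np.arctan2(-nn[1],-nn[0])),"circ",o+e1*cc[0]+e2*cc[1],r)
    if n=="wrist":
        # profile along normal by intensity & radius
        C=o+e1*cc[0]+e2*cc[1]
        for tt in(.3,.4,.5,.6):
            d=-np.sin(tt)*ex+[0,0,np.cos(tt)]
        S=P[near&(P[...,2]>.09)]-C; hh=S@nn; rr=np.linalg.norm(S-hh[:,None]*nn,axis=1)
        for a in np.arange(0,.04,.003):
            k=(rr>=a)&(rr<a+.003); print(round(a,3),k.sum(),np.percentile(hh[k],[10,50,90]) if k.sum() else '')
        dark=near&(I.max(2)<60)&(np.linalg.norm(P-C,axis=2)<.012); v,u=np.where(dark); print("pupil",u.mean(),v.mean(),len(u),P[dark].mean(0))
        A=near&(P[...,2]<.11)&(P[...,2]>.06); 
        for lo,hi in((.06,.08),(.08,.1),(.1,.115)):
            k=near&(P[...,2]>lo)&(P[...,2]<hi); print(lo,((P[k]-P[k].mean(0))@ex).ptp() if 0 else (P[k]@ex).min(),(P[k]@ex).max(),(P[k]@ey).min(),(P[k]@ey).max())
        u2=np.hypot(P[...,0]-.58,P[...,1]+.168)<.1
        for col,g in(("white",I.min(2)>120),("black",I.max(2)<60)):
            k=u2&g&(P[...,2]>.04)&(P[...,2]<.11); y=(P[k]-C)@ey; 
            for sgn in(1,-1):
                kk=(sgn*y>.036); print(col,sgn,kk.sum(),P[k][kk].mean(0) if kk.any() else '',((P[k][kk]-C)@ex).mean() if kk.any() else '',P[k][kk][:,2].max() if kk.any() else '')
E
```

```text
wrist 7146 1825 o [ 0.5859 -0.2043  0.3133] n [ 0.4442 -0.8957  0.0171] tilt 1.5537043842878504 yaw 116.37936818810887 circ [ 0.5884 -0.203   0.3168] 0.04938310757279396
0.0 217 [0.0005 0.0021 0.0041]
0.003 710 [0.0006 0.0041 0.0093]
0.006 807 [0.0006 0.0052 0.0096]
0.009 736 [-0.0003  0.0034  0.0086]
0.012 732 [-0.0005  0.0014  0.0087]
0.015 836 [-0.0006  0.0004  0.0062]
0.018 855 [-0.0006  0.0007  0.0061]
0.021 735 [-0.001   0.0007  0.0044]
0.024 808 [-0.0017 -0.0001  0.0043]
0.027 855 [-0.002  -0.0006  0.004 ]
0.03 805 [-0.0017 -0.0008  0.0032]
0.033 780 [-0.0013 -0.0008  0.0032]
0.036 613 [-0.0012 -0.0005  0.0042]
0.039 409 [-0.005   0.0009  0.0044]
pupil 360.5886075949367 273.93037974683546 158 [ 0.5974 -0.2001  0.3169]
0.06 0.5052325116285943 0.5554517150618354 -0.3474953702267699 -0.26419957048225096
0.08 0.4851057591370217 0.5540781646086982 -0.3481829801477624 -0.25498828915283833
0.1 0.48698763889461066 0.5466770309157661 -0.3543915913870653 -0.2570157424691636
white 1 326 [ 0.5673 -0.1255  0.1018] -0.0014198810602210213 0.10953241773571998
white -1 0   
black 1 1009 [ 0.5713 -0.1368  0.0986] -0.00035031647041799155 0.1099695924527801
black -1 0   
top 284 59 o [ 0.5793 -0.1692  0.1251] n [0.3651 0.102  0.9253] tilt 0.3888649216270947 yaw -164.38647437027473 circ [ 0.5849 -0.1711  0.1231] 0.03514980524778366
scene 253 71 o [ 0.5652 -0.1685  0.1328] n [-0.3414 -0.0247  0.9396] tilt 0.3493772374528402 yaw 4.145957967816016 circ [ 0.5652 -0.1706  0.1328] 0.022180652245879173
```

```bash
python3 - <<'E'
from lens import *
z=np.load("pics/w3.npz"); c=cal("wrist"); I=z["im"].astype(int); P=cloud(c,z["d"])
v,u=np.mgrid[0:400,0:640]; near=(np.hypot(u-320,v-121)<36)&(P[...,2]<.16)
m,q,o,nn,ex,ey=fit(P,I,near)
print(m.sum(),len(q),"o",o,"n",nn,"tilt",np.arccos(nn[2]),"yaw",np.degrees(np.arctan2(-nn[1],-nn[0])))
g=I.astype(np.uint8)
hsv=cv2.cvtColor(g,cv2.COLOR_RGB2GRAY)
dark=((hsv<60)&(np.hypot(u-318,v-121)<16)).astype(np.uint8)
k,l,st,ce=cv2.connectedComponentsWithStats(dark); i=1+st[1:,4].argmax(); print("pupil",ce[i],st[i])
for tt in (None,):
    C=o
    for uv in (ce[i],):
        d=rays(c,uv)[0]@c["R"].T; C=c["p"]+d*((o-c["p"])@nn)/(d@nn); print("pupil on plane",C)
S=P[near]-C; hh=S@nn; rr=np.linalg.norm(S-hh[:,None]*nn,axis=1); G=hsv[near]
for a in np.arange(0,.036,.002):
    k=(rr>=a)&(rr<a+.002)&(hh>-.03)
    if k.any(): print(round(a,3),k.sum(),np.percentile(hh[k],[10,50,90]),np.median(G[k]))
u2=(np.hypot(P[...,0]-.58,P[...,1]+.168)<.1)&(P[...,2]<.115)&(P[...,2]>.06)&(v<200)
for col,gg in(("white",hsv>110),("black",hsv<60)):
    k=u2&gg; y=(P[k]-C)@ey
    for sgn in(1,-1):
        w=P[k][sgn*y>.038]
        if len(w): print(col,sgn,len(w),((w-C)@ex).min(),((w-C)@ex).max(),((w-C)@ey).min(),((w-C)@ey).max(),w[:,2].max())
cv2.imwrite("pics/lz.png",cv2.resize(g[50:200,240:420,::-1],None,fx=4,fy=4,interpolation=2))
E
```

```text
2590 1627 o [ 0.5618 -0.1725  0.1349] n [-0.355  -0.0813  0.9313] tilt 0.3727650199333378 yaw 12.903855274720735
pupil [316.945 122.   ] [308 112  19  21 327]
pupil on plane [ 0.561  -0.1731  0.1345]
0.0 16 [0.     0.0006 0.0015] 34.0
0.002 52 [-0.0002  0.0007  0.0014] 33.0
0.004 88 [-0.0002  0.0007  0.0016] 33.0
0.006 117 [-0.0001  0.0007  0.0015] 33.0
0.008 161 [-0.0005  0.0005  0.0014] 81.0
0.01 189 [-0.0007  0.0003  0.0011] 129.0
0.012 231 [-0.0008  0.0003  0.0011] 129.0
0.014 259 [-0.0005  0.0003  0.0011] 129.0
0.016 296 [-0.0008  0.0002  0.0011] 127.0
0.018 327 [-0.0011 -0.0003  0.0006] 69.0
0.02 518 [-0.0116 -0.0013  0.0001] 67.0
0.022 237 [-0.0136 -0.0123 -0.0114] 169.0
0.024 490 [-0.0273 -0.0138 -0.0118] 158.0
0.026 91 [-0.0281 -0.0272 -0.026 ] 35.0
0.028 104 [-0.028  -0.0272 -0.0262] 35.0
0.03 94 [-0.0282 -0.0273 -0.0265] 35.0
0.032 99 [-0.0284 -0.0275 -0.0263] 33.0
0.034 78 [-0.0289 -0.0275 -0.0266] 33.0
white 1 333 0.0033128881735515615 0.03330477384273338 0.04109825192276218 0.05997876729545601 0.10521380047357137
white -1 263 0.0034407896571940796 0.033131049519392324 -0.06137997527379075 -0.041060438418897775 0.10505079006509793
black 1 308 0.007253417524558366 0.02962301831277772 0.049913417636745526 0.06064502644316179 0.0992519898063628
black -1 223 0.007425460887280312 0.029853554187792248 -0.060776576371240676 -0.05011646062679006 0.09904415883824996
```

View pics/lz.png

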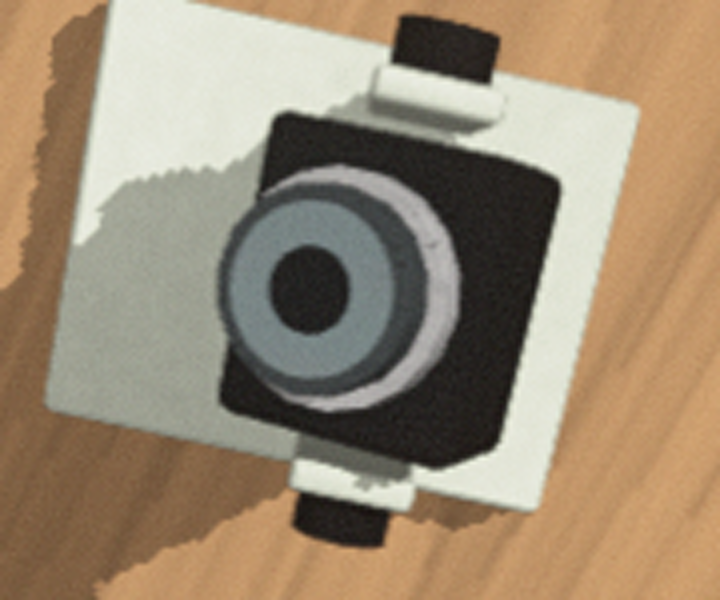

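The enlarged lens face has its pupil at (309,290) in the crop, with yoke uprights on both sides. The plane fit and the tilt-axis geometry agree on a tilt of about 0.367. Next is the move to the view point.

```bash
cat > goal.py <<'E'
from h import *
np.set_printoptions(precision=4,suppress=True)
def goal(G,t=.367,yaw=14.1,off=(-.0009,-.0005,.0409)):
    y=np.radians(yaw); d=np.array([-np.sin(t)*np.cos(y),-np.sin(t)*np.sin(y),np.cos(t)])
    s=sense(); M=R.from_quat(s["tool_rot"]); zt=M.inv().apply(-d)
    ax=np.cross([0,0,1],zt); rv=ax/np.linalg.norm(ax)*np.arccos(zt[2])
    F=M*R.from_rotvec(rv); tcp=np.array(G)+.06*d-F.apply(off)
    print("turn deg",np.degrees(rv),"shift after turn mm",F.inv().apply(tcp-s["tcp_pos"])*1000,"tcp",tcp,"t",s["t"])
E
python3 -c "
from goal import *
goal([.5609,-.1731,.1349])"
```

```text
turn deg [-20.6148  -4.6923   0.    ] shift after turn mm [ 63.6471 -64.5767  45.2144] tcp [ 0.5258 -0.1809  0.2292] t 6.5667
```

>>> play_rows(
  rows=[
    [[-4.1, -0.94, 0], [0, 0, 0], 1],
    [[-4.1, -0.94, 0], [0, 0, 0], 1],
    [[-4.1, -0.94, 0], [0, 0, 0], 1],
    [[-4.1, -0.94, 0], [0, 0, 0], 1],
    [[-4.2, -0.93, 0], [0, 0, 0], 1],
    [[0, 0, 0], [12, -12, 8], 1],
    [[0, 0, 0], [15, -15, 10], 1],
    [[0, 0, 0], [15, -15, 10], 1],
    [[0, 0, 0], [12, -12, 8], 1],
    [[0, 0, 0], [6, -6, 4], 1],
    [[0, 0, 0], [0, 0, 0], 1],
    [[0, 0, 0], [0, 0, 0], 1],
  ],
)

```text
t: 7.57
tcp_pos: [0.5308, -0.1837, 0.2375]
tool_rot: [0.517, 0.836, 0.131, 0.129]
force: [0.4, -0.3, -0.6]
finger_gap: 0.28
gripper_force: 59.1
```

>>> play_rows(
  rows=[
    [[0, 0, 0], [0, 0, 0], 1],
    [[0, 0, 0], [0, 0, 0], 1],
    [[0, 0, 0], [0, 0, 0], 1],
  ],
)

```text
t: 7.82
tcp_pos: [0.5312, -0.1848, 0.238]
tool_rot: [0.517, 0.836, 0.13, 0.13]
force: [0.3, -0.1, -0.6]
finger_gap: 0.28
gripper_force: 59.1
```

```bash
python3 - <<'E'
from goal import *
goal([.5609,-.1731,.1349])
s=sense(); M=R.from_quat(s["tool_rot"]).as_matrix(); print(s["tcp_pos"],s["force"],s["finger_gap"],s["q"])
c,im,d=take("wrist","w4"); np.savez("pics/w4pose.npz",M=M,p=s["tcp_pos"],cp=c["p"],cR=c["R"])
g=cv2.cvtColor(im,cv2.COLOR_RGB2GRAY); take("scene","s4")
cv2.imwrite("pics/w4c.png",im[50:400,120:520,::-1])
T=(cloud(c,d)-s["tcp_pos"])@M; I=im.astype(int)
brass=(I[...,0]-I[...,2]>50)&(abs(T[...,0])<.013)&(abs(T[...,1])<.013)&(T[...,2]<0)
print("brass",np.median(T[brass][:,2]),T[brass].mean(0))
k=(abs(T[...,2]-.02)<.008)&(abs(T[...,0])<.02)&(abs(T[...,1])<.02); print("barrel",T[k].min(0),T[k].max(0))
E
```

```text
turn deg [ 0.124   0.2909 -0.    ] shift after turn mm [ 6.5354 -5.8947  6.6715] tcp [ 0.5258 -0.1809  0.2292] t 7.8167
[ 0.5312 -0.1848  0.238 ] [ 0.2953 -0.1335 -0.6132] 0.2799517332616276 [-0.6873  0.3615  1.8161  0.4224  0.7793 -1.4255]
brass -0.023485191002794253 [-0.0009 -0.0005 -0.0238]
barrel [-0.0025 -0.0118  0.012 ] [0.0103 0.0107 0.028 ]
```

View pics/w4c.png

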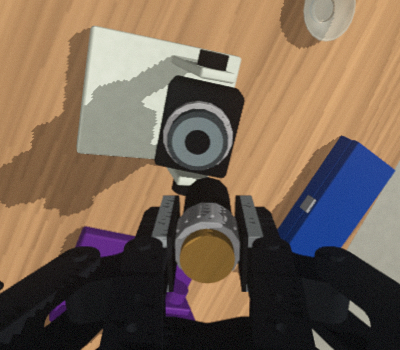

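The lens is fully visible at about (197,142) in the crop, above the nose. I'll refit it from this aligned view.

```bash
python3 - <<'E'
from lens import *; from goal import goal
z=np.load("pics/w4.npz"); c=cal("wrist"); I=z["im"].astype(int); P=cloud(c,z["d"])
v,u=np.mgrid[0:400,0:640]; near=(np.hypot(u-317,v-192)<36)&(P[...,2]<.16)
m,q,o,nn,ex,ey=fit(P,I,near)
print(len(q),"n",nn,"tilt",np.arccos(nn[2]),"yaw",np.degrees(np.arctan2(-nn[1],-nn[0])))
g=cv2.cvtColor(z["im"],cv2.COLOR_RGB2GRAY)
k,l,st,ce=cv2.connectedComponentsWithStats(((g<60)&(np.hypot(u-317,v-192)<17)).astype(np.uint8)); i=1+st[1:,4].argmax(); print("pupil",ce[i],st[i])
d=rays(c,ce[i])[0]@c["R"].T; C=c["p"]+d*((o-c["p"])@nn)/(d@nn)
pup=(l==i); print("C",C,"pupil height over plane",np.median((P[pup]-C)@nn))
C=C+nn*.5*np.median((P[pup]-C)@nn); goal(C); goal(.5*(C+[.5609,-.1731,.1349]),off=(-.0009,-.0005,.0407))
E
```

```text
2277 n [-0.3461 -0.091   0.9338] tilt 0.365998978350233 yaw 14.732414117532812
pupil [317.0792 191.7002] [305 180  25  24 467]
C [ 0.5601 -0.1733  0.1338] pupil height over plane 0.0005718243407953934
turn deg [ 0.0967  0.2398 -0.    ] shift after turn mm [ 6.3046 -6.5631  6.9111] tcp [ 0.5249 -0.1811  0.2284] t 7.9167
turn deg [ 0.0967  0.2398 -0.    ] shift after turn mm [ 6.1813 -6.0103  6.8882] tcp [ 0.5254 -0.181   0.2286] t 7.9167
```

>>> play_rows(
  rows=[
    [[0.1, 0.25, 0], [2, -2, 2], 1],
    [[0, 0, 0], [2, -2, 3], 1],
    [[0, 0, 0], [2.3, -2.3, 1.9], 1],
    [[0, 0, 0], [0, 0, 0], 1],
    [[0, 0, 0], [0, 0, 0], 1],
    [[0, 0, 0], [0, 0, 0], 1],
    [[0, 0, 0], [0, 0, 0], 1],
    [[0, 0, 0], [0, 0, 0], 1],
  ],
)

```text
t: 8.58
tcp_pos: [0.5247, -0.1807, 0.2281]
tool_rot: [0.517, 0.836, 0.131, 0.127]
force: [0.8, -0.5, -0.3]
finger_gap: 0.283
gripper_force: 59.1
```

```bash
cat > chk.py <<'E'
from lens import *; from goal import goal
s=sense(); M=R.from_quat(s["tool_rot"]).as_matrix()
c,im,dd=take("wrist","w5"); I=im.astype(int); P=cloud(c,dd)
v,u=np.mgrid[0:400,0:640]; near=(np.hypot(P[...,0]-.5605,P[...,1]+.1732)<.03)&(P[...,2]<.16)&(P[...,2]>.1)
m,q,o,nn,ex,ey=fit(P,I,near)
print(len(q),"tilt",np.arccos(nn[2]),"yaw",np.degrees(np.arctan2(-nn[1],-nn[0])))
g=cv2.cvtColor(im,cv2.COLOR_RGB2GRAY)
k,l,st,ce=cv2.connectedComponentsWithStats(((g<60)&(np.linalg.norm(P-[.5605,-.1732,.1345],axis=2)<.012)).astype(np.uint8)); i=1+st[1:,4].argmax(); print("pupil",ce[i],st[i])
d=rays(c,ce[i])[0]@c["R"].T; C=c["p"]+d*((o-c["p"])@nn)/(d@nn); print("C",C)
print("lens in tool",M.T@(C-s["tcp_pos"])*1000)
goal(.5*(np.array([.5602,-.1733,.1341])+[.5609,-.1731,.1349]),off=(-.0009,-.0005,.0407))
print(s["qd"],s["force"],s["finger_gap"])
E
python3 chk.py
```

```text
2213 tilt 0.363614718258992 yaw 13.683546941109046
pupil [327.5979 205.6   ] [315 194  26  24 475]
C [ 0.5607 -0.1737  0.1342]
lens in tool [ -2.1074   0.1657 100.7906]
turn deg [-0.0289 -0.0526  0.    ] shift after turn mm [-0.6575  0.7848 -0.169 ] tcp [ 0.5255 -0.181   0.2286] t 8.6333
[-0.0003 -0.0002  0.0018  0.0002  0.002  -0.0008] [ 0.7835 -0.5178 -0.3442] 0.2827810580218017
```

>>> play_rows(
  rows=[
    [[0, 0, 0], [-0.8, 0.7, 0], 1],
    [[0, 0, 0], [0, 0, 0], 1],
    [[0, 0, 0], [0, 0, 0], 1],
    [[0, 0, 0], [0, 0, 0], 1],
    [[0, 0, 0], [0, 0, 0], 1],
    [[0, 0, 0], [0, 0, 0], 1],
  ],
)

```text
t: 9.13
tcp_pos: [0.5254, -0.181, 0.2282]
tool_rot: [0.517, 0.836, 0.131, 0.126]
force: [0.3, 0.2, -0.6]
finger_gap: 0.28
gripper_force: 59.1
```

```bash
python3 chk.py; python3 - <<'E'
from h import *
c,im,d=take("scene","s5"); cv2.imwrite("pics/s5c.png",cv2.resize(im[130:280,170:410,::-1],(800,500)))
E
```

```text
2246 tilt 0.36543872589487114 yaw 13.332612845777716
pupil [326.8583 204.8271] [315 193  25  25 480]
C [ 0.5608 -0.1736  0.1342]
lens in tool [ -1.5276  -0.3343 100.6878]
turn deg [-0.0391 -0.0725  0.    ] shift after turn mm [-0.0395  0.1934 -0.2628] tcp [ 0.5255 -0.181   0.2286] t 9.1833
[ 0.0012 -0.0002 -0.0007  0.0001  0.0003 -0.0002] [ 0.289   0.1917 -0.6155] 0.28036730637226204
```

View pics/s5c.png

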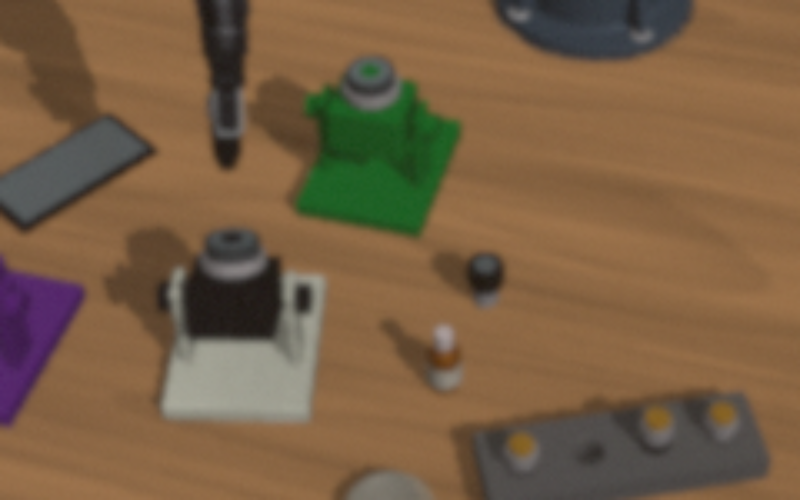

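The scene view shows the nose at (227,165), in line above the camera lens at (232,240). The other three objectives are still in their wells and the arm is still, so I'm handing in.

```bash
python3 -c "
from station import *
print(sign_off())"
```

```text
the job is handed in; nothing more can be done
None
```

I handed in with the long objective held still, nose towards the camera and in line with its line of sight; by the wrist camera its front lens is 60 mm from the lens glass and within about 1 mm of centre. The camera was not touched, and the other three objectives are still in their wells.

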